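# Turn round a bench kiln: unload, trip test, reload on plinths

## Task

Turn the little kiln round for its next firing: first unload the finished dark blue sample or samples from the hearth and lay them flat on the sloped display rack. Then check the kiln's trip unit: press the yellow test button so that the red lever drops, and raise the lever fully back up. Only then load every cream sample onto the hearth, each lying flat, centred and squarely across a plinth of its own, long side across the plinth's narrow width like the finished ones lay; leave the rabbit, the tool pot and the glaze jar where they are.

Things in the scene. Friction and masses are not known exactly. Their poses are not given: they have to be found in the camera images.
- fired0: fired glaze sample: dark blue tile 66 x 40 x 16 mm (own x, y, z), 90 g, origin at its centre; if present it starts lying across plinth 0, its long x axis along the hearth's x, top face 86 mm above the table. Only one or two of fired0..3 are present
- fired1: fired glaze sample: dark blue tile 66 x 40 x 16 mm (own x, y, z), 90 g, origin at its centre; if present it starts lying across plinth 1, its long x axis along the hearth's x, top face 86 mm above the table. Only one or two of fired0..3 are present
- fired2: fired glaze sample: dark blue tile 66 x 40 x 16 mm (own x, y, z), 90 g, origin at its centre; if present it starts lying across plinth 2, its long x axis along the hearth's x, top face 86 mm above the table. Only one or two of fired0..3 are present
- fired3: fired glaze sample: dark blue tile 66 x 40 x 16 mm (own x, y, z), 90 g, origin at its centre; if present it starts lying across plinth 3, its long x axis along the hearth's x, top face 86 mm above the table. Only one or two of fired0..3 are present
- sample0: unfired glaze sample: cream tile with a pink band, 66 x 40 x 16 mm (own x, y, z), 90 g, origin at its centre; both broad faces are alike, so either may be up; starts lying flat on the table. Three or four of sample0..3 are present
- sample1: unfired glaze sample: cream tile with a pale green band, 66 x 40 x 16 mm (own x, y, z), 90 g, origin at its centre; both broad faces are alike, so either may be up; starts lying flat on the table. Three or four of sample0..3 are present
- sample2: unfired glaze sample: cream tile with a pale yellow band, 66 x 40 x 16 mm (own x, y, z), 90 g, origin at its centre; both broad faces are alike, so either may be up; starts lying flat on the table. Three or four of sample0..3 are present
- sample3: unfired glaze sample: cream tile with a pale blue band, 66 x 40 x 16 mm (own x, y, z), 90 g, origin at its centre; both broad faces are alike, so either may be up; starts lying flat on the table. Three or four of sample0..3 are present
- hearth: fixed kiln hearth: sandy brick slab on a steel plate, 200 (x) x 260 mm (y), its floor 30 mm above the table; origin under its centre, z up. Carries four brown upright plinths, each 22 mm (hearth x) by 34 mm (hearth y), rising 40 mm from the floor
- plinth0 (a point): centre of the flat top of plinth 0 (at hearth x -55, y 60 mm), 70 mm above the table; axes as the hearth
- plinth1 (a point): centre of the flat top of plinth 1 (at hearth x -55, y -60 mm), 70 mm above the table; axes as the hearth
- plinth2 (a point): centre of the flat top of plinth 2 (at hearth x 55, y 60 mm), 70 mm above the table; axes as the hearth
- plinth3 (a point): centre of the flat top of plinth 3 (at hearth x 55, y -60 mm), 70 mm above the table; axes as the hearth
- rack_board: fixed sloped board of the wooden display rack, 100 mm along the slope (x) by 260 mm wide (y), tipped 0.35 rad (20 deg); origin at the centre of its upper face, 40 mm above the table; x points down the slope, away from the robot side, z is the outward normal of the face. A lip along the lower edge (from x = +42 to +50 mm) stands 6 mm above the face. Room for two samples side by side, each with its long side along the slope, e.g. centred at y = +55 and -55 mm
- trip_unit: fixed grey box with a black top, the kiln's earth-leakage trip unit, 110 (x) x 190 (y) x 60 mm high; origin under its centre, x points away from the robot side. Button at its y = +50 mm, lever at its y = -50 mm
- button_top (a point): centre of the top of the yellow round test button, 28 mm across, 72 mm above the table when released; axes as the trip unit
- test_button (a joint): test button travel, m: 0 released, 0.006 fully down (straight down); spring, 4.3 N fully down; springs back; pressing it past about 0.003 trips the lever
- reset_lever (a joint): reset lever angle, rad: 0 = up (armed; leans 0.2 rad beyond vertical towards the unit's +x, against a stop), 0.85 = dropped (leans 0.65 rad from vertical towards the unit's -x). Swings freely over its top by its own weight: below about 0.2 it falls back to 0 by itself, above that it drops to 0.85. Moving it takes under 1 N; push or pinch the crossbar and follow its arc, since a plain sideways push can jam
- lever_bar (a point): centre of the lever's red crossbar: 14 mm round, 60 mm long along the unit's y; 68 mm from the pivot, carried on a steel arm 10 (x) x 14 mm (y); 119 mm above the table when up, 106 mm when dropped. It moves with the lever
- lever_pivot (a point): the lever's pivot (axis along the unit's y), 52 mm above the table, inside the box below a slot in its top; two low steel cheeks beside the slot reach 70 mm above the table; axes as the trip unit
- rabbit: bystander: clay rabbit on a plaster disc, 90 mm across, 150 mm tall, origin at its foot
- tool_pot: bystander: blue pot of modelling tools, 68 mm across, 150 mm tall, origin at its foot
- glaze_jar: bystander: brown glaze jar with white cap, 64 mm across, 75 mm tall, origin at its foot
There are look-alikes about, which are no part of the job. What is shaped like the sample2 but orange is not meant. Leave any turquoise look-alike of the sample3 alone.

How it is judged:
By the outcome, as a careful person would: the job done as asked, in the order asked, and still so for the second after the job is handed in, with the robot touching nothing.
Of fired0, fired1, fired2, fired3 only 1 to 2 are there at a start; the rules pass over those that are not, and their reading is None.
Of sample0, sample1, sample2, sample3 only 3 to 4 are there at a start; the rules pass over those that are not, and their reading is None.
At some moment in a run one of sample0, sample1, sample2, sample3 may be knocked a few centimetres aside while the robot is not near it.
Once in a run the grip may slacken for a moment while it holds something.
It also fails if it takes over 210 s, if anything falls off the work surface, if the arm or the gripper's body presses on something with over 40 N, if the wrist force passes 120 N, or if a joint passes its speed limit or range.

## Robot

A 6-joint arm with a two-finger parallel gripper is mounted at the origin on the work surface. World frame = base frame: x ahead of the robot, y to its left, z up, the work surface at z = 0. Lengths are in m, angles in rad, forces in N, time in s.
With the tool pointing down it reaches from about 0.3 to 0.775 m from the base axis. Payload 14.6 kg.
Tool frame: the origin (TCP) lies midway between the tips of the shut fingers; the grasp point (between the pads) lies 19 mm behind it; x points along the fingers, y is the direction in which the jaws open and shut, and the axes are right-handed (so a half turn about x gives the same grasp; the last joint's range is limited). The gripper opens to 85 mm and grips with 20 to 120 N. Pads are 22 mm wide; open, the fingers measure 114 mm over their backs; the gripper's body (76 mm by 85 mm) begins 54 mm behind the grasp point. The pads swing forward as they close: fully open they stand 13 mm farther back than shut.
Start: joints at [1.123, 0.3, 1.521, -0, 1.321, -0.067], TCP at [0.204, 0.511, 0.231] pointing down, gripper open.
Joint ranges: [-3.03, 3.03], [-0.79, 2.21], [0.23, 2.52], [-1.04, 4.18], [0, 3.07], [-2.55, 2.55]. Speed limits (rad/s): [2.22, 2.22, 2.57, 3.14, 3.14, 3.14].

## Interface

Orientations are given as a 3x3 rotation matrix whose columns are the frame's x, y, z axes.
In Python, from cell import readout, optics, env gives the robot as it stands.
- The arm moves only by the shell command python3 -m crank 'ROWS' [FORCE]. ROWS is JSON, a list that holds one entry, the list of rows, each a list of 7 numbers: the shift along the world's x, y, z normalised to -1 to 1, where 1 is 0.4 m, then the turn, a rotation vector about the world's x, y, z normalised to -1 to 1, where 1 is 60 degrees, then the closure, from 0 (fully open) to 1 (shut). In form: [[[x, y, z, wx, wy, wz, fingers], ...]]. A call has 1 to 20 rows; each row shifts and turns the pose as measured when the row begins; what a row does not reach is not made up. A row lasts 1/8 s, in which the tool goes at most 62.5 mm and 10.7 degrees, less where a joint would pass 70% of its speed; a pose out of reach is approached as far as the arm can. A call with a number of a shift or a turn outside -1 to 1 is refused whole. A call with a gripper value outside its range is refused whole. The fingers move at their own pace and stop on an object; FORCE is the grip in N (left out, the last holds). Time passes only in rows, so rows that do not move let the fingers close. It gives the time, the measured TCP pose, the force and the opening at its end, in the units of the state.
- readout.read_state(): the state, without advancing time (a new reading comes with each control period).
- optics.camera(name): name is "scene" or "top"; returns the picture (384x512x3 uint8, red, green, blue); there is no depth.
- optics.camera_model(name): a dict with "K" (3x3 intrinsics, pixels), "camera_from_world" (4x4, takes a point from world to camera coordinates). Camera axes: x right, y up, looking along -z (the intrinsics and any distortion apply to the point x, -y, -z); pixel columns grow to the right and rows downward; lengths in m; the calibration is good to about 2 mm. A picture is of the moment at which its call begins. camera_model takes no time and is no camera call.
- env.job_done(): hands the job in, once; it reports no verdict.
Trained networks look in the newest picture that a camera, given by its name, has taken for a name from the list of things; names that differ only in an ending like _2 or _b are one class to them, and where a whole thing is asked for, a point or a joint stands for the part that bears it (a point fixed in the world has none). Each returns a list of dicts, best first, with "p" (0 to 1); they miss things now and then, are a little off and sometimes report something else, mostly with a low value. They report only what shows in the picture. A call takes as long as a camera call. They do not tell look-alikes from the thing itself.
- optics.look_for(camera, target): "bbox" ([left, top, right, bottom] in pixels, round what is visible of it).
The state is a dict: "time": time; "q": joint angles; "dq": joint speeds; "joint_efforts": joint torques, N m; "tcp_pos": TCP position; "eef_rot": TCP orientation; "force": force on the tool from outside, world axes, zero at the start; "moment": the same for the moment, N m; "width": finger opening in m.
Only numpy, scipy, OpenCV 4.12 (cv2) and the standard library are available. Lean on these libraries where they do the work, as an engineer would, in place of code of your own. Each camera call takes 0.05 s, during which the arm holds its last target. There are 200 camera calls.

## Working session

There is one attempt and no reset: what is moved stays moved. The work goes in short steps, Python scripts to look and compute and a shell command to move; the robot and the scene stay as the last step left them, time stands still between calls to the robot, and variables do not carry over. Pictures are saved under pics/ and viewed, about 12 in all and at most 16, crops included, and the job is handed in when it is done.

```bash
mkdir -p pics; ls
python3 - <<'E'
from cell import readout, optics
import cv2,json
s=readout.read_state(); print({k:s[k] for k in('time','tcp_pos','eef_rot','force','width')})
for n in('scene','top'):
    im=optics.camera(n); cv2.imwrite(f'pics/{n}0.png',cv2.resize(im[:,:,::-1],(800,600),interpolation=cv2.INTER_CUBIC))
    m=optics.camera_model(n); print(n,m)
for t in ['hearth','trip_unit','rack_board','fired0','sample0','sample1','sample2','sample3','rabbit','tool_pot','glaze_jar','button_top','lever_bar']:
    print(t,[(d['bbox'],round(d['p'],2)) for d in optics.look_for('top',t)][:6])
E
```

```text
pics
{'time': 0.0, 'tcp_pos': array([0.20429322, 0.51038168, 0.23070022]), 'eef_rot': array([[-5.21256742e-04,  3.71647237e-01,  9.28373879e-01],
       [-1.10331509e-03,  9.28373226e-01, -3.71647595e-01],
       [-9.99999255e-01, -1.21801273e-03, -7.38767979e-05]]), 'force': array([-0.06562585,  0.37755258, -1.183959  ]), 'width': 0.08549880820209332}
scene {'K': array([[400.54702442,   0.        , 262.51252555],
       [  0.        , 400.54702442, 190.14338962],
       [  0.        ,   0.        ,   1.        ]]), 'camera_from_world': array([[ 0.06762817,  0.9976981 ,  0.00499402, -0.06761149],
       [-0.62545867,  0.03849536,  0.7793071 ,  0.26651552],
       [ 0.77732096, -0.05582667,  0.6266223 , -1.64416378],
       [ 0.        ,  0.        ,  0.        ,  1.        ]])}
top {'K': array([[399.79775058,   0.        , 258.04655959],
       [  0.        , 399.79775058, 193.68068764],
       [  0.        ,   0.        ,   1.        ]]), 'camera_from_world': array([[ 2.54203742e-02, -9.99676166e-01,  1.16966962e-03,
         4.54937654e-02],
       [ 9.80606797e-01,  2.51628814e-02
[... 863 characters left out ...]
65.7, 234.4], 0.49)]
sample2 [([118.8, 215.1, 138.2, 226.0], 0.83), ([155.6, 183.0, 170.8, 207.7], 0.61), ([245.8, 143.3, 329.3, 206.1], 0.53), ([182.8, 265.2, 208.4, 280.1], 0.52), ([152.2, 213.8, 165.7, 234.4], 0.49)]
sample3 [([118.8, 215.1, 138.2, 226.0], 0.83), ([155.6, 183.0, 170.8, 207.7], 0.61), ([245.8, 143.3, 329.3, 206.1], 0.53), ([182.8, 265.2, 208.4, 280.1], 0.52), ([152.2, 213.8, 165.7, 234.4], 0.49)]
rabbit [([183.3, 127.0, 207.9, 158.4], 0.67), ([247.1, 144.6, 326.7, 202.6], 0.39)]
tool_pot [([347.5, 122.8, 371.7, 157.4], 0.65)]
glaze_jar [([145.9, 141.1, 173.1, 159.0], 0.94), ([157.1, 185.9, 170.9, 204.8], 0.57)]
button_top []
lever_bar [([396.3, 180.7, 412.0, 189.8], 0.41)]
```

Run:
```python
import cv2
im=cv2.imread('pics/top0.png'); cv2.imwrite('pics/c1.png',cv2.resize(im[int(110*600/384):int(300*600/384),int(100*800/512):int(430*800/512)],(800,461),interpolation=cv2.INTER_CUBIC))
```

```text
(no output)
```

View pics/c1.png

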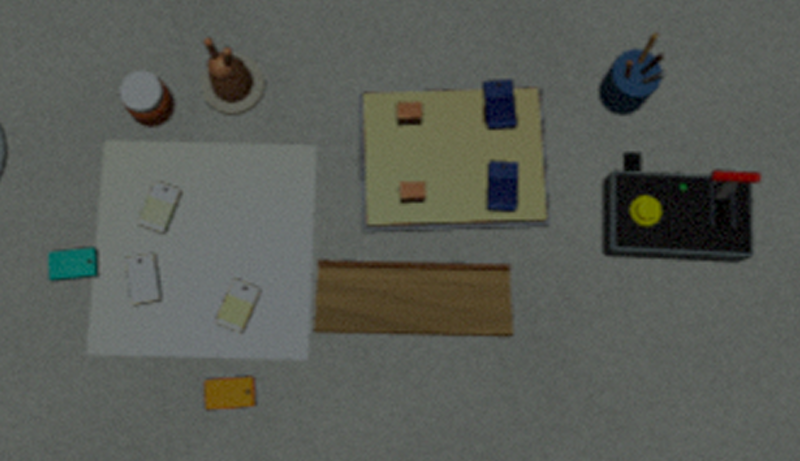

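View pics/scene0.png

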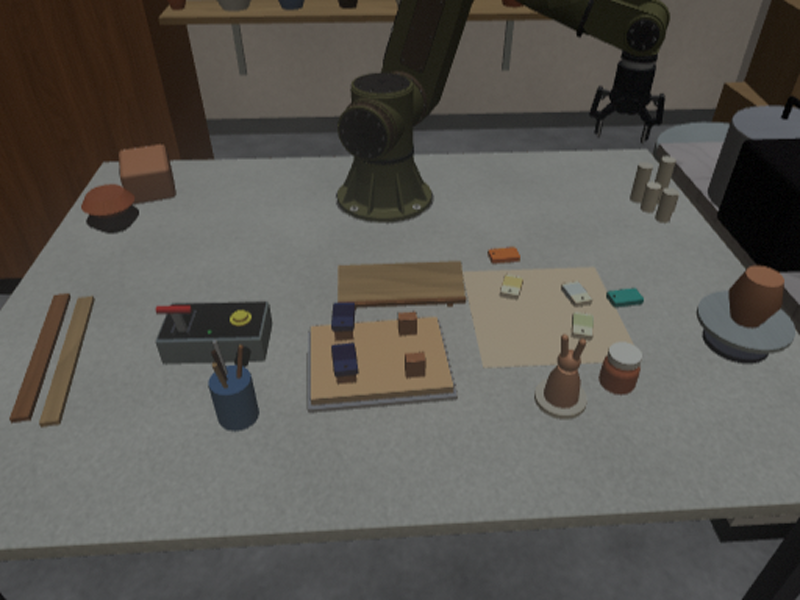

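The scene camera shows the arm clear of everything. The top crop shows:
- **Fired tiles:** two blue tiles on the right-hand plinths, crop (499,105) and (503,187).
- **Samples:** three on the white sheet at (160,207), (143,278) and (238,305).
- **Look-alikes:** turquoise at (73,264) and orange at (230,393).
- **Rack and trip unit:** rack at (413,298), button at (646,210), lever bar at (737,177).

Next I'll average frames and check colours for the masks.

```bash
cat > h.py <<'E'
import numpy as np, cv2
from cell import readout, optics
from scipy.optimize import minimize
M={n:optics.camera_model(n) for n in('scene','top')}
def grab(n,k=4): return np.mean([optics.camera(n).astype(float) for _ in range(k)],0)
def proj(n,P):
    T=M[n]['camera_from_world'];P=np.atleast_2d(P);c=P@T[:3,:3].T+T[:3,3]
    h=np.c_[c[:,0],-c[:,1],-c[:,2]]@M[n]['K'].T
    return h[:,:2]/h[:,2:]
def ray(n,u,v,z):
    T=M[n]['camera_from_world'];R=T[:3,:3];C=-R.T@T[:3,3]
    d=np.linalg.inv(M[n]['K'])@[u,v,1];d=R.T@[d[0],-d[1],-d[2]]
    return (C+d*(z-C[2])/d[2])
def box(d,p,yaw,z0,tilt=0):
    s=np.array([[i,j,k] for i in(-.5,.5) for j in(-.5,.5) for k in(0,1)])*d
    c,s_=np.cos(yaw),np.sin(yaw)
    return s@np.array([[c,-s_,0],[s_,c,0],[0,0,1]]).T+[p[0],p[1],z0]
def fit(masks,d,p0,z0,S=8):
    """masks: {cam: float mask}; fit box x,y,yaw to silhouettes"""
    big={};off={}
    for n,m in masks.items():
        c=proj(n,[[p0[0],p0[1],z0+d[2]/2]])[0].astype(int);r=45
        x0,y0=max(c[0]-r,0),max(c[1]-r,0);off[n]=(x0,y0)
        sub=m[y0:y0+2*r,x0:x0+2*r].astype(np.float32)
        big[n]=cv2.GaussianBlur(cv2.resize(sub,None,fx=S,fy=S,interpolation=cv2.INTER_CUBIC),(0,0),3)
    def cost(q):
        t=0
        for n,b in big.items():
            P=(proj(n,box(d,q[:2],q[2],z0))-off[n]+.5)*S-.5
            h=cv2.convexHull(np.round(P*16).astype(np.int32))
            im=np.zeros(b.shape,np.uint8);cv2.fillPoly(im,[h],255,shift=4)
            im=cv2.GaussianBlur(im.astype(np.float32)/255,(0,0),3)
            t+=((im-b)**2).sum()/im.sum()
        return t
    best=None
    for y in ([p0[2]] if len(p0)>2 else np.arange(0,np.pi,.4)):
        r=minimize(cost,[p0[0],p0[1],y],method='Nelder-Mead',options=dict(initial_simplex=[[p0[0],p0[1],y],[p0[0]+.008,p0[1],y],[p0[0],p0[1]+.008,y],[p0[0],p0[1],y+.2]],xatol=1e-4,fatol=1e-5))
        if best is None or r.fun<best.fun: best=r
    return best.x,best.fun
def hsv(im): return cv2.cvtColor(np.clip(im,0,255).astype(np.uint8),cv2.COLOR_RGB2HSV).astype(int)
E
python3 - <<'E'
from h import *
a={n:grab(n) for n in M}; np.savez('a.npz',**a)
H=hsv(a['top'])
def full(u,v): return 100+.4125*u,110+.4122*v
for nm,(u,v),z in [('fA',(499,100),.086),('fB',(503,180),.086),('pA',(409,108),.07),('pB',(412,187),.07),('sand',(450,150),.03),('s_g',(160,207),.016),('s_b',(143,278),.016),('s_y',(238,305),.016),('sy_end',(246,287),.016),('sheet',(200,250),0),('table',(560,350),0),('rack',(413,298),.04),('butt',(646,208),.072),('lev',(737,177),.119),('unit',(680,230),.06)]:
    x,y=full(u,v);print(nm,(round(x,1),round(y,1)),ray('top',x,y,z).round(3),a['top'][int(y)][int(x)].round(),H[int(y),int(x)])
c=a['top'][170:260,145:215]
c=np.clip((c-60)*3,0,255) if c.max()<150 else np.clip((c-c.min())/(c.max()-c.min())*255,0,255)
cv2.imwrite('pics/c2.png',cv2.resize(c[:,:,::-1].astype(np.uint8),None,fx=6,fy=6,interpolation=cv2.INTER_CUBIC))
E
```

```text
fA (305.8, 151.2) [ 0.684 -0.092  0.086] [ 4. 14. 43.] [112 231  42]
fB (307.5, 184.2) [ 0.575 -0.097  0.086] [11. 19. 48.] [113 195  47]
pA (268.7, 154.5) [0.675 0.028 0.07 ] [105.  72.  46.] [ 13 146 105]
pB (269.9, 187.1) [0.566 0.022 0.07 ] [107.  76.  48.] [ 15 143 107]
sand (285.6, 171.8) [ 0.628 -0.031  0.03 ] [108. 111.  80.] [ 32  70 110]
s_g (166.0, 195.3) [0.541 0.367 0.016] [112. 116.  99.] [ 39  37 116]
s_b (159.0, 224.6) [0.442 0.383 0.016] [110. 115. 116.] [100  13 116]
s_y (198.2, 235.7) [0.409 0.252 0.016] [108. 114.  83.] [ 36  68 113]
sy_end (201.5, 228.3) [0.433 0.243 0.016] [74. 75. 75.] [90  7 75]
sheet (182.5, 213.1) [0.485 0.311 0.   ] [110. 115. 114.] [ 84  11 115]
table (331.0, 254.3) [ 0.36  -0.185  0.   ] [88. 92. 88.] [54 14 92]
rack (270.4, 232.8) [0.422 0.017 0.04 ] [78. 65. 38.] [ 20 132  77]
butt (366.5, 195.7) [ 0.545 -0.288  0.072] [110. 116.   1.] [ 32 253 116]
lev (404.0, 183.0) [ 0.579 -0.393  0.119] [112.   8.   5.] [  1 246 111]
unit (380.5, 204.8) [ 0.519 -0.335  0.06 ] [14. 15. 15.] [120  17  15]
```

View pics/c2.png

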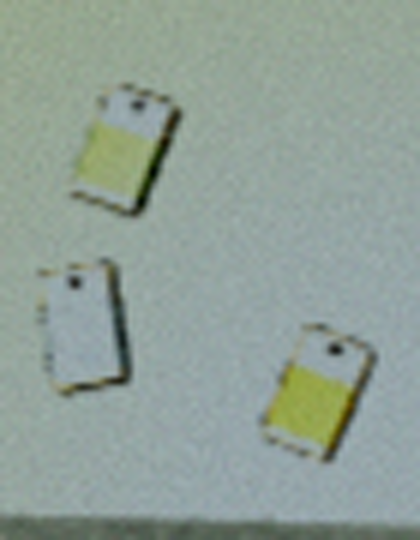

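The enhanced crop shows the three samples: green-band centre at about crop (127,148), blue at (85,328) and yellow at (320,393). Their edges are clear. I'll fit silhouettes now.

```bash
cat > m.py <<'E'
from h import *
def blob(mask,p,r=14):
    m=np.zeros(mask.shape,np.uint8);x,y=int(p[0]),int(p[1]);m[y-r:y+r,x-r:x+r]=mask[y-r:y+r,x-r:x+r]
    m=cv2.morphologyEx(m,cv2.MORPH_CLOSE,np.ones((3,3),np.uint8))
    k,l,st,_=cv2.connectedComponentsWithStats(m,connectivity=8); 
    keep=[i for i in range(1,k) if st[i,4]>=8]
    pts=np.argwhere(np.isin(l,keep))[:,::-1].astype(np.int32)
    o=np.zeros_like(m);cv2.fillConvexPoly(o,cv2.convexHull(pts),1);return o
def diffmask(a):
    g=np.clip(a,0,255).astype(np.uint8);b=cv2.medianBlur(g,41)
    return (np.abs(g.astype(int)-b).max(2)>14).astype(np.uint8)
def fit_samples(a,guess):
    out={}
    for k,g in guess.items():
        for n in a:
            try:
                m=blob(diffmask(a[n]),proj(n,[[g[0],g[1],.01]])[0],13);q,f=fit({n:m},(.066,.04,.016),g,0)
                print(k,n,q.round(4),'yawdeg',round(np.degrees(q[2]),1),'cost',round(f,3),m.sum());out[k,n]=q
            except Exception as e: print(k,n,e)
    return out
def fit_color(a,f,d,guess,z0,r=14,hull=True):
    for n in a:
        mk=f(hsv(a[n])).astype(np.uint8);m=blob(mk,proj(n,[[guess[0],guess[1],z0+d[2]/2]])[0],r)
        q,c=fit({n:m},d,guess,z0);print(n,q.round(4),'cost',round(c,3),m.sum())
E
python3 - <<'E'
from m import *
a=dict(np.load('a.npz'))
fit_samples(a,{'g':(.541,.367),'b':(.442,.383),'y':(.409,.252)})
blue=lambda H:(H[...,0]>100)&(H[...,0]<130)&(H[...,1]>120)
for g in[(.684,-.092,0),(.575,-.097,0)]: print('fired');fit_color(a,blue,(.066,.04,.016),g,.07)
br=lambda H:(H[...,0]<20)&(H[...,1]>105)
for g in[(.675,.028,0),(.566,.022,0)]: print('plinth');fit_color(a,br,(.022,.034,.04),g,.03)
yl=lambda H:(H[...,0]>22)&(H[...,0]<40)&(H[...,1]>190)
for n in a:
  H=hsv(a[n]);m=yl(H);L,T=(350,180) if n=='top' else (140,190);m2=np.zeros_like(m);m2[T:T+30,L:L+35]=m[T:T+30,L:L+35]
  p=np.argwhere(m2).mean(0);print('button',n,ray(n,p[1],p[0],.072).round(4),m2.sum())
  m=((H[...,0]<6)|(H[...,0]>174))&(H[...,1]>180);m2=np.zeros_like(m);L,T=(385,170) if n=='top' else (90,185);m2[T:T+30,L:L+35]=m[T:T+30,L:L+35]
  p=np.argwhere(m2).mean(0);r=cv2.minAreaRect(np.argwhere(m2)[:,::-1].astype(np.float32));print('bar',n,ray(n,p[1],p[0],.119).round(4),m2.sum(),r)
  # rack
H=hsv(a['top']);m=(H[...,0]<28)&(H[...,1]>85);m2=np.zeros(m.shape,np.uint8);m2[212:252,225:318]=m[212:252,225:318]
r=cv2.minAreaRect(np.argwhere(m2)[:,::-1].astype(np.float32));b=cv2.boxPoints(r);print('rack',r)
for q in b: print(q.round(1),[ray('top',*q,z).round(4)[:2] for z in(.057,.023,.029)])
H=hsv(a['top']);m=(H[...,0]<36)&(H[...,1]>45);m2=np.zeros(m.shape,np.uint8);m2[135:212,240:335]=m[135:212,240:335]
r=cv2.minAreaRect(np.argwhere(m2)[:,::-1].astype(np.float32));print('slab',r,ray('top',*r[0],.03))
E
```

```text
g scene [ 0.5478  0.364  -0.0479] yawdeg -2.7 cost 0.668 472
g top [0.5437 0.3692 2.7898] yawdeg 159.8 cost 0.039 266
b scene [0.4435 0.3866 0.2186] yawdeg 12.5 cost 0.662 420
b top [0.4442 0.3816 0.1887] yawdeg 10.8 cost 0.138 233
y scene [0.3878 0.2512 3.4177] yawdeg 195.8 cost 0.651 386
y top [0.4115 0.2548 2.7807] yawdeg 159.3 cost 0.065 301
firedTraceback (most recent call last):
  File "<stdin>", line 5, in <module>
  File "m.py", line 23, in fit_color
    mk=f(hsv(a[n])).astype(np.uint8);m=blob(mk,proj(n,[[guess[0],guess[1],z0+d[2]/2]])[0],r)
                                       ~~~~^^^^^^^^^^^^^^^^^^^^^^^^^^^^^^^^^^^^^^^^^^^^^^^^^
  File "m.py", line 8, in blob
    o=np.zeros_like(m);cv2.fillConvexPoly(o,cv2.convexHull(pts),1);return o
                       ~~~~~~~~~~~~~~~~~~^^^^^^^^^^^^^^^^^^^^^^^^^
cv2.error: OpenCV(4.12.0) /io/opencv/modules/imgproc/src/drawing.cpp:2404: error: (-215:Assertion failed) points.checkVector(2, CV_32S) >= 0 in function 'fillConvexPoly'
```

```bash
cat > m2.py <<'E'
from m import *
a=dict(np.load('a.npz'))
def tr(f,*k):
    try: f(*k)
    except Exception as e: print('fail',str(e)[:60])
for n,p in(('scene',(.684,-.092,.086)),('scene',(.66,-.092,.086)),('scene',(.675,.028,.07))):
  u=proj(n,[p])[0];print(n,u.round(),hsv(a[n])[int(u[1]),int(u[0])],a[n][int(u[1]),int(u[0])].round())
blue=lambda H:(H[...,0]>100)&(H[...,0]<150)&(H[...,1]>90)
for g in[(.684,-.092,0),(.575,-.097,0)]: print('fired');tr(fit_color,a,blue,(.066,.04,.016),g,.07)
br=lambda H:(H[...,0]<20)&(H[...,1]>115)
for g in[(.675,.028,0),(.566,.022,0)]: print('plinth');tr(fit_color,a,br,(.022,.034,.04),g,.03)
for n in a:
  H=hsv(a[n]);m=(H[...,0]>22)&(H[...,0]<40)&(H[...,1]>190);L,T=(350,180) if n=='top' else (140,190);m2=np.zeros_like(m);m2[T:T+30,L:L+35]=m[T:T+30,L:L+35]
  p=np.argwhere(m2).mean(0);print('button',n,ray(n,p[1],p[0],.072).round(4),m2.sum())
  m=((H[...,0]<6)|(H[...,0]>174))&(H[...,1]>180);m2=np.zeros_like(m);L,T=(385,170) if n=='top' else (90,185);m2[T:T+30,L:L+35]=m[T:T+30,L:L+35]
  p=np.argwhere(m2).mean(0);r=cv2.minAreaRect(np.argwhere(m2)[:,::-1].astype(np.float32));print('bar',n,ray(n,p[1],p[0],.119).round(4),m2.sum(),r)
H=hsv(a['top']);m=(H[...,0]<28)&(H[...,1]>85);m2=np.zeros(m.shape,np.uint8);m2[212:252,225:318]=m[212:252,225:318]
r=cv2.minAreaRect(np.argwhere(m2)[:,::-1].astype(np.float32));b=cv2.boxPoints(r);print('rack',r)
for q in b: print(q.round(1),[ray('top',*q,z).round(4)[:2] for z in(.057,.023,.029)])
m=(H[...,0]<36)&(H[...,1]>45);m2=np.zeros(m.shape,np.uint8);m2[135:212,240:335]=m[135:212,240:335]
r=cv2.minAreaRect(np.argwhere(m2)[:,::-1].astype(np.float32));print('slab',r,ray('top',*r[0],.03))
E
python3 m2.py
```

```text
scene [220. 227.] [124  72  53] [40. 39. 54.]
scene [220. 221.] [118  78  59] [42. 42. 60.]
scene [265. 227.] [ 11 123 110] [110.  78.  58.]
fired
fail OpenCV(4.12.0) /io/opencv/modules/imgproc/src/drawing.cpp:24
fired
scene [ 0.5555 -0.0985  0.0714] cost 0.559 98
top [ 0.5725 -0.0949 -0.0142] cost 0.088 232
plinth
scene [ 0.674   0.0303 -0.081 ] cost 0.601 66
top [0.6774 0.0287 0.0417] cost 0.061 90
plinth
scene [0.5274 0.0206 0.3626] cost 0.264 205
top [ 0.5659  0.023  -0.0354] cost 0.114 75
button scene [nan nan nan] 0
bar scene [nan nan nan] 0 ((0.0, 0.0), (0.0, 0.0), 0.0)
button top [ 0.5446 -0.2848  0.072 ] 144
bar top [ 0.5813 -0.3857  0.119 ] 71 ((399.43182373046875, 183.992919921875), (13.048415184020996, 22.022233963012695), 50.90614318847656)
rack ((270.15185546875, 232.01417541503906), (80.32884216308594, 29.406097412109375), 1.2453643083572388)
[229.7 245.8] [array([0.3758, 0.1448]), array([0.378 , 0.1472]), array([0.3776, 0.1468])]
[230.3 216.4] [array([0.4695, 0.1464]), array([0.4741, 0.1489]), array([0.4733, 0.1485])]
[310.6 218.2] [array([ 0.4704, -0.111 ]), array([ 0.4751, -0.1154]), array([ 0.4743, -0.1146])]
[310.  247.6] [array([ 0.3768, -0.1089]), array([ 0.379 , -0.1133]), array([ 0.3786, -0.1125])]
slab ((286.6829528808594, 173.67152404785156), (55.42277908325195, 73.67134857177734), 88.15238952636719) [ 0.62210129 -0.03444206  0.03      ]m2.py:14: RuntimeWarning: Mean of empty slice.
  p=np.argwhere(m2).mean(0);print('button',n,ray(n,p[1],p[0],.072).round(4),m2.sum())
  ret = um.true_divide(
m2.py:16: RuntimeWarning: Mean of empty slice.
  p=np.argwhere(m2).mean(0);r=cv2.minAreaRect(np.argwhere(m2)[:,::-1].astype(np.float32));print('bar',n,ray(n,p[1],p[0],.119).round(4),m2.sum(),r)
```

```bash
cat > m3.py <<'E'
from m import *
a=dict(np.load('a.npz'));t={'top':a['top']};s={'scene':a['scene']}
def tr(f,*k,**kw):
    try: f(*k,**kw)
    except Exception as e: print('fail',str(e)[:60])
bt=lambda H:(H[...,0]>100)&(H[...,0]<140)&(H[...,1]>110)
bs=lambda H:(H[...,0]>105)&(H[...,0]<150)&(H[...,1]>45)&(H[...,2]<75)
for g in[(.684,-.090,0),(.575,-.095,0)]: print('fired');tr(fit_color,t,bt,(.066,.04,.016),g,.07,13);tr(fit_color,s,bs,(.066,.04,.016),g,.07,15)
ps=lambda H:(H[...,0]<16)&(H[...,1]>100)
print('button scene hand',ray('scene',153.6,203.2,.072).round(4),'plinth',ray('scene',407/1.5625-.2,317/1.5625-.2,.07).round(4),ray('scene',415/1.5625-.2,357/1.5625-.2,.07).round(4))
for n in a:
  H=hsv(a[n]);m=((H[...,0]<8)|(H[...,0]>172))&(H[...,1]>130)&(H[...,2]>55);m2=np.zeros_like(m);L,T=(385,170) if n=='top' else (90,185);m2[T:T+30,L:L+35]=m[T:T+30,L:L+35]
  q=np.argwhere(m2);print('bar',n,q.shape)
  if len(q)>5:
    p=q.mean(0);r=cv2.minAreaRect(q[:,::-1].astype(np.float32));print(ray(n,p[1],p[0],.121).round(4),r)
c=a['top'][165:225,345:425];c=np.clip(c*2,0,255)
d=a['scene'][180:270,90:300];d=np.clip(d*1.6,0,255)
cv2.imwrite('pics/c3.png',np.vstack([cv2.resize(c[:,:,::-1].astype(np.uint8),(400,300),interpolation=cv2.INTER_CUBIC),cv2.resize(d[:,:,::-1].astype(np.uint8),(700,300),interpolation=cv2.INTER_CUBIC)[:, :400]]))
E
python3 m3.py
```

```text
fired
top [ 0.6849 -0.0904  0.0643] cost 0.098 226
scene [ 0.6747 -0.0918  0.0866] cost 0.164 262
fired
top [ 0.5714 -0.095  -0.016 ] cost 0.128 220
scene [ 0.5618 -0.0957 -0.0374] cost 0.18 212
button scene hand [ 0.5583 -0.2837  0.072 ] plinth [0.5726 0.0221 0.07  ] [0.6787 0.0292 0.07  ]
bar scene (96, 2)
[ 0.584  -0.3867  0.121 ] ((110.5, 197.0), (4.0, 21.0), 90.0)
bar top (75, 2)
[ 0.5825 -0.3874  0.121 ] ((402.5228576660156, 181.68020629882812), (19.094209671020508, 3.8473405838012695), 4.085616588592529)
```

```bash
python3 -m crank '[[[0.3,-0.35,0.05,0,0,0,0]]]' 60
```

```text
time: 1.27
tcp_pos: [0.2438, 0.4641, 0.2374]
eef_rot: [[-0.001, 0.368, 0.93], [-0.001, 0.93, -0.368], [-1.0, -0.001, -0.0]]
force: [2.2, 0.1, 0.4]
width: 0.0854
```

```bash
python3 -m crank '[[[0.0745,-0.127,-0.009,0,0,0.1,0],[0.0745,-0.127,-0.009,0,0,0.1,0],[0.0745,-0.127,-0.009,0,0,0.1,0],[0.0745,-0.127,-0.009,0,0,0.1,0],[0.0745,-0.127,-0.009,0,0,0,0],[0.0745,-0.127,-0.009,0,0,0,0],[0.0745,-0.127,-0.009,0,0,0,0],[0.0745,-0.127,-0.009,0,0,0,0],[0.0745,-0.127,-0.009,0,0,0,0],[0.0745,-0.127,-0.009,0,0,0,0],[0.0745,-0.127,-0.009,0,0,0,0],[0,0,0,0,0,0,0]]]' 60
```

```text
time: 2.78
tcp_pos: [0.5803, -0.1171, 0.1979]
eef_rot: [[0.005, -0.055, 0.998], [0.002, 0.998, 0.055], [-1.0, 0.002, 0.005]]
force: [-0.6, 0.8, -1.0]
width: 0.0855
```

```bash
python3 -m crank '[[[-0.022,0.054,-0.1,0,0,-0.0125,0],[0,0,-0.1,0,0,0,0],[0,0,0,0,0,0,0],[0,0,0,0,0,0,0]]]' 60
```

```text
time: 3.28
tcp_pos: [0.5715, -0.094, 0.1185]
eef_rot: [[0.007, -0.041, 0.999], [0.001, 0.999, 0.041], [-1.0, 0.001, 0.007]]
force: [0.1, 0.1, 0.4]
width: 0.0856
```

```bash
python3 -m crank '[[[0,-0.004,-0.08,0,0,0,0],[0,0,-0.036,0,0,0,0],[0,0,0,0,0,0,0],[0,0,0,0,0,0,1],[0,0,0,0,0,0,1],[0,0,0,0,0,0,1],[0,0,0,0,0,0,1],[0,0,0,0,0,0,1],[0,0,0,0,0,0,1]]]' 60
```

```text
time: 4.4
tcp_pos: [0.5753, -0.096, 0.0801]
eef_rot: [[0.019, -0.042, 0.999], [-0.001, 0.999, 0.042], [-1.0, -0.002, 0.019]]
force: [-1.3, -0.3, -1.4]
width: 0.0379
```

Run:
```python
from h import *
s=readout.read_state();print(s['tcp_pos'],s['width'],s['force'])
c=grab('scene',2)[150:260,150:290];c=np.clip(c*1.6,0,255)
cv2.imwrite('pics/c4.png',cv2.resize(c[:,:,::-1].astype(np.uint8),None,fx=5,fy=5,interpolation=cv2.INTER_CUBIC))
```

```text
[ 0.57531954 -0.09602422  0.08008679] 0.03790507508110514 [-1.2606769  -0.31748338 -1.36398147]
```

View pics/c4.png

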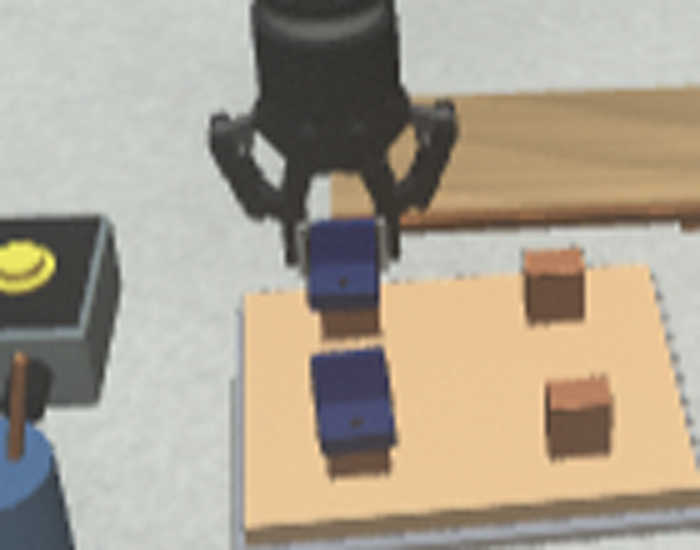

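The tile is centred in the jaws at about (345,265), but the grip is shallow. I'll reopen and grip lower.

```bash
python3 -m crank '[[[0,0,0,0,0,0,0],[0,0,0,0,0,0,0],[0,0,0,0,0,0,0],[0,0,0,0,0,0,0],[0,0,0,0,0,0,0],[-0.01,0,-0.02,0,-0.02,0,0],[0,0,-0.012,0,0,0,0],[0,0,0,0,0,0,0]]]' 60
python3 - <<'E'
from cell import readout
s=readout.read_state();print(s['q'],s['joint_efforts'],s['force'])
E
```

```text
time: 5.5
tcp_pos: [0.5717, -0.0961, 0.0673]
eef_rot: [[0.041, -0.042, 0.998], [-0.001, 0.999, 0.042], [-0.999, -0.003, 0.041]]
force: [-0.2, 0.5, 0.7]
width: 0.0854
[-0.23318919  0.52804796  1.6121053   0.00997336  0.96131557 -1.85116409] [-3.70658236e-02 -6.10305762e+01 -2.99996030e+01  2.42312439e-02
 -2.29632519e-01 -6.91424764e-03] [-0.16692099  0.50395615  0.72825568]
```

```bash
python3 -m crank '[[[0,0,0,0,0.039,0,0],[0,0,0,0,0,0,0],[0,0,0,0,0,0,0.4],[0,0,0,0,0,0,0.4],[0,0,0,0,0,0,0.4],[0,0,0,0,0,0,0.4]]]' 60;python3 -m crank '[[[0,0,0,0,0,0,1],[0,0,0,0,0,0,1],[0,0,0,0,0,0,1],[0,0,0,0,0,0,1]]]' 60
```

```text
time: 6.25
tcp_pos: [0.5722, -0.0962, 0.068]
eef_rot: [[0.001, -0.042, 0.999], [-0.001, 0.999, 0.042], [-1.0, -0.002, 0.001]]
force: [0.2, 0.4, 0.5]
width: 0.0512
time: 6.75
tcp_pos: [0.5724, -0.0962, 0.0685]
eef_rot: [[0.002, -0.042, 0.999], [-0.002, 0.999, 0.042], [-1.0, -0.002, 0.002]]
force: [0.3, -0.2, 0.2]
width: 0.0389
```

```bash
python3 -m crank '[[[0,0,0.1,0,0,0,1],[0,0,0.1,0,0,0,1],[0,0,0.1,0,0,0,1],[-0.08,0.036,-0.02,0,0.0835,-0.01,1],[-0.08,0.036,-0.02,0,0.0835,-0.01,1],[-0.08,0.036,-0.02,0,0.0835,-0.01,1],[-0.08,0.036,-0.02,0,0.0835,-0.01,1],[0,0,0,0,0,0,1],[0,0,0,0,0,0,1]]]' 60
```

```text
time: 7.88
tcp_pos: [0.4399, -0.0373, 0.1586]
eef_rot: [[-0.351, 0.003, 0.936], [0.006, 1.0, -0.001], [-0.936, 0.005, -0.351]]
force: [0.0, -1.1, -0.8]
width: 0.0385
```

```bash
python3 -m crank '[[[0.006,-0.002,-0.08,0,0,0,1],[0.006,0,-0.076,0,0,0,1],[-0.02,0,-0.06,0,0,0,1],[-0.02,0,-0.05,0,0,0,1],[0,0,0,0,0,0,1],[0,0,0,0,0,0,1]]]' 60
```

```text
time: 8.62
tcp_pos: [0.4338, -0.0405, 0.0516]
eef_rot: [[-0.339, 0.005, 0.941], [0.005, 1.0, -0.003], [-0.941, 0.004, -0.339]]
force: [0.2, -0.4, -1.1]
width: 0.0387
```

```bash
python3 -m crank '[[[-0.018,0.005,-0.018,0,0,0,1],[-0.007,0,-0.010,0,0,0,1],[0,0,0,0,0,0,1],[0,0,0,0,0,0,1]]]' 60
```

```text
time: 9.12
tcp_pos: [0.4244, -0.0386, 0.0411]
eef_rot: [[-0.336, 0.005, 0.942], [0.005, 1.0, -0.003], [-0.942, 0.004, -0.336]]
force: [-0.2, -0.2, -0.7]
width: 0.0389
```

```bash
python3 -m crank '[[[-0.001,0,-0.004,0,0.007,0,1],[0,0,0,0,0,0,1],[0,0,0,0,0,0,0.4],[0,0,0,0,0,0,0.2],[0,0,0,0,0,0,0],[0,0,0,0,0,0,0],[0,0,0,0,0,0,0],[0.04,0,0.11,0,0,0,0],[0.04,0,0.11,0,0,0,0],[0,0,0.1,0,-0.08,0,0],[0,0,0,0,0,0,0]]]' 60
python3 - <<'E'
from h import *
c=grab('scene',2)[150:260,150:330];c=np.clip(c*1.6,0,255)
cv2.imwrite('pics/c5.png',cv2.resize(c[:,:,::-1].astype(np.uint8),None,fx=4,fy=4,interpolation=cv2.INTER_CUBIC))
E
```

```text
time: 10.5
tcp_pos: [0.4566, -0.0385, 0.1715]
eef_rot: [[-0.262, 0.004, 0.965], [0.005, 1.0, -0.003], [-0.965, 0.004, -0.262]]
force: [-0.3, -0.1, 1.0]
width: 0.0857
```

View pics/c5.png

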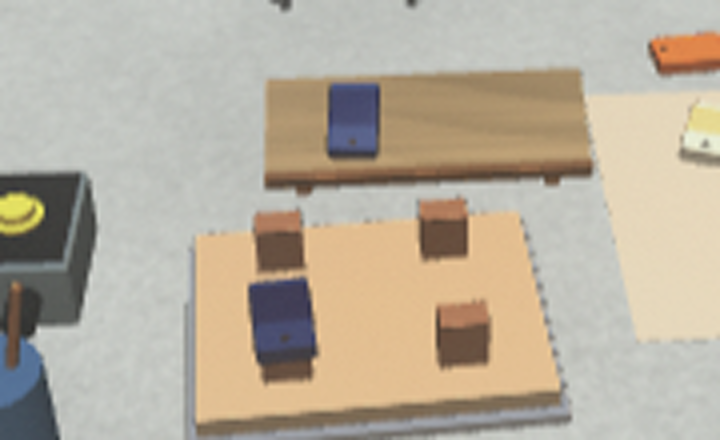

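The first tile lies flat on the rack at about (353,120). Next is the far fired tile at (282,320).

```bash
python3 -m crank '[[[0.141,-0.033,0.01,0,-0.0635,0.012,0],[0.141,-0.033,0,0,-0.0635,0.012,0],[0.141,-0.033,0,0,-0.0635,0.012,0],[0.141,-0.033,0,0,-0.0635,0.012,0],[0,0,-0.05,0,0,0,0],[0,0,0,0,0,0,0],[0,0,0,0,0,0,0]]]' 60
```

```text
time: 11.48
tcp_pos: [0.6837, -0.092, 0.1397]
eef_rot: [[-0.018, -0.049, 0.999], [0.001, 0.999, 0.049], [-1.0, 0.002, -0.018]]
force: [0.6, 0.5, 0.3]
width: 0.0853
```

```bash
python3 -m crank '[[[-0.003,0,-0.09,0,-0.017,0,0],[0,0,-0.09,0,0,0,0],[0,0,0,0,0,0,0],[0,0,-0.004,0,0,0,0],[0,0,0,0,0,0,0]]]' 60
```

```text
time: 12.1
tcp_pos: [0.6824, -0.0913, 0.0709]
eef_rot: [[0.005, -0.05, 0.999], [0.0, 0.999, 0.05], [-1.0, 0.0, 0.005]]
force: [0.2, -0.5, -0.3]
width: 0.0851
```

```bash
python3 -m crank '[[[0,0,-0.007,0,0,0,0],[0,0,0,0,0,0,0.3],[0,0,0,0,0,0,0.4],[0,0,-0.002,0,0,0,0.4],[0,0,0,0,0,0,1],[0,0,0,0,0,0,1],[0,0,0,0,0,0,1],[0,0,0,0,0,0,1],[0,0,0,0,0,0,1]]]' 60
```

```text
time: 13.22
tcp_pos: [0.6833, -0.0915, 0.0697]
eef_rot: [[0.008, -0.049, 0.999], [-0.0, 0.999, 0.049], [-1.0, -0.001, 0.008]]
force: [0.4, 0.2, 0.9]
width: 0.0386
```

```bash
python3 -m crank '[[[0,0,0.1,0,0,0,1],[0,0,0.1,0,0,0,1],[0,0,0.1,0,0,0,1],[-0.118,0.082,-0.012,0,0.068,-0.009,1],[-0.118,0.082,-0.012,0,0.068,-0.009,1],[-0.118,0.082,-0.012,0,0.068,-0.009,1],[-0.118,0.082,-0.012,0,0.068,-0.009,1],[-0.118,0.082,-0.012,0,0.068,-0.009,1],[0,0,0,0,0,0,1],[0,0,0,0,0,0,1]]]' 60
```

```text
time: 14.48
tcp_pos: [0.4387, 0.0762, 0.1676]
eef_rot: [[-0.351, 0.002, 0.936], [0.007, 1.0, 0.001], [-0.936, 0.007, -0.351]]
force: [0.9, 0.5, -0.7]
width: 0.0385
```

```bash
python3 -m crank '[[[0.007,-0.0105,-0.09,0,0,0,1],[0.006,0,-0.088,0,0,0,1],[-0.02,0,-0.06,0,0,0,1],[-0.02,0,-0.05,0,0,0,1],[0,0,0,0,0,0,1],[0,0,0,0,0,0,1]]]' 60
```

```text
time: 15.22
tcp_pos: [0.4329, 0.0685, 0.0502]
eef_rot: [[-0.344, 0.006, 0.939], [0.009, 1.0, -0.003], [-0.939, 0.007, -0.344]]
force: [-0.3, 0.2, -0.4]
width: 0.039
```

```bash
python3 -m crank '[[[-0.016,0.008,-0.016,0,0,0,1],[-0.005,0,-0.008,0,0,0,1],[0,0,0,0,0,0,1],[0,0,0,0,0,0,1]]]' 60
```

```text
time: 15.72
tcp_pos: [0.4254, 0.0719, 0.0415]
eef_rot: [[-0.341, 0.006, 0.94], [0.009, 1.0, -0.003], [-0.94, 0.007, -0.341]]
force: [-0.4, 0.4, -1.3]
width: 0.0389
```

```bash
python3 -m crank '[[[-0.002,0,-0.004,0,0.005,0,1],[0,0,0,0,0,0,1],[0,0,0,0,0,0,0.4],[0,0,0,0,0,0,0.2],[0,0,0,0,0,0,0],[0,0,0,0,0,0,0],[0,0,0,0,0,0,0],[0.04,0,0.11,0,0,0,0],[0.04,0,0.11,0,0,0,0],[0,0,0.1,0,-0.11,0,0.5],[0,0,0.1,0,-0.11,0,1],[0,0,0,0,-0.1,0,1],[0,0,0,0,0,0,1]]]' 60
python3 - <<'E'
from h import *
c=grab('scene',2)[150:260,150:330];c=np.clip(c*1.6,0,255)
cv2.imwrite('pics/c6.png',cv2.resize(c[:,:,::-1].astype(np.uint8),None,fx=4,fy=4,interpolation=cv2.INTER_CUBIC))
E
```

```text
time: 17.35
tcp_pos: [0.4569, 0.0718, 0.2136]
eef_rot: [[-0.009, 0.004, 1.0], [0.009, 1.0, -0.004], [-1.0, 0.009, -0.009]]
force: [-0.7, -0.3, -0.8]
width: 0.0123
```

View pics/c6.png

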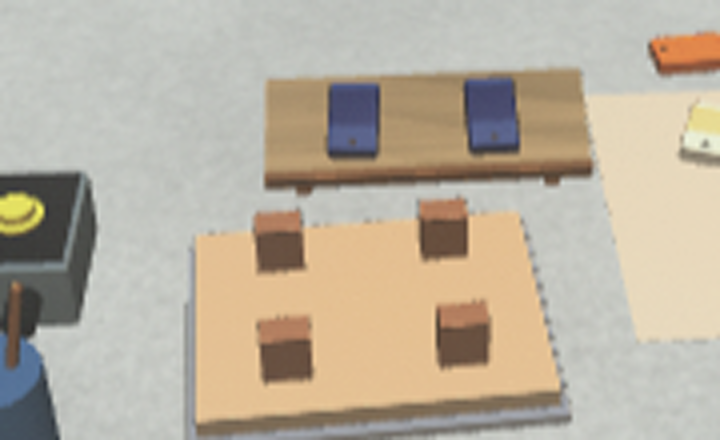

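Both fired tiles are flat on the rack, at (353,120) and (491,115), and all four plinths are bare. On to the button.

```bash
python3 -m crank '[[[0.038,-0.148,-0.012,0,0,0,1],[0.038,-0.148,-0.012,0,0,0,1],[0.038,-0.148,-0.012,0,0,0,1],[0.038,-0.148,-0.012,0,0,0,1],[0.038,-0.148,-0.012,0,0,0,1],[0.038,-0.148,-0.012,0,0,0,1],[0,0,-0.1,0,0,0,1],[0,0,-0.06,0,0,0,1],[0,0,0,0,0,0,1],[0,0,0,0,0,0,1]]]' 60
python3 - <<'E'
from h import *
a={n:grab(n) for n in M};np.savez('b.npz',**a)
im=[np.clip(c*1.7,0,255) for c in (a['top'][160:225,340:425],a['scene'][160:240,90:190])]
cv2.imwrite('pics/c7.png',np.hstack([cv2.resize(c[:,:,::-1].astype(np.uint8),(400,320),interpolation=cv2.INTER_CUBIC) for c in im]))
H=hsv(a['top']);m=((H[...,0]<18)&(H[...,1]>110)).astype(np.uint8)
from m import *
P=[]
for g in[(.6764,.0283),(.5665,.0236),(.6815,-.0916),(.5716,-.0962)]:
    q,f=fit({'top':blob(m,proj('top',[[*g,.05]])[0],11)},(.022,.034,.04),(*g,.042),.03);print(q.round(4),round(f,3));P.append(q[:2])
P=np.array(P);L=np.array([[.055,.06],[-.055,.06],[.055,-.06],[-.055,-.06]]);c=P.mean(0)
U,s,V=np.linalg.svd((P-c).T@L);R=U@V;print(c,np.arctan2(R[1,0],R[0,0]),s);print((L@R.T+c).round(4))
E
```

```text
time: 18.7
tcp_pos: [0.5489, -0.2933, 0.1071]
eef_rot: [[-0.04, 0.004, 0.999], [0.024, 1.0, -0.003], [-0.999, 0.024, -0.041]]
force: [-0.0, -0.0, 0.0]
width: -0.0003
[ 0.6762  0.0286 -0.0149] 0.098
[ 0.5659  0.023  -0.0332] 0.127
[ 0.6841 -0.0906  0.048 ] 0.111
[ 0.5747 -0.0969  0.098 ] 0.12
[ 0.62522071 -0.03397841] 0.06255726039452801 [0.01438822 0.01209679]
[[ 0.6764  0.0293]
 [ 0.5666  0.0225]
 [ 0.6839 -0.0904]
 [ 0.5741 -0.0973]]
```

View pics/c7.png

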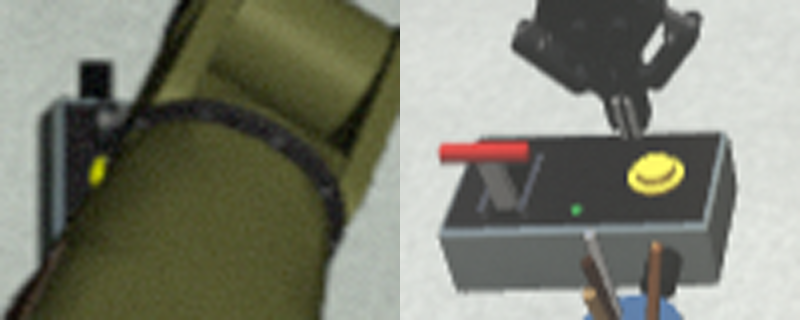

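Scene panel: the fingertip is at (630,135) and the button at (655,172), so I'm about 9 mm off in y. I'll correct that and press.

```bash
python3 -m crank '[[[0.002,0.022,-0.05,-0.023,-0.038,0,1],[0,0,-0.02,0,0,0,1],[0,0,0,0,0,0,1],[0,0,0,0,0,0,1]]]' 60
```

```text
time: 19.6
tcp_pos: [0.5503, -0.2852, 0.0806]
eef_rot: [[0.002, 0.003, 1.0], [-0.002, 1.0, -0.003], [-1.0, -0.002, 0.002]]
force: [0.1, -0.6, 1.0]
width: -0.0
```

```bash
python3 -m crank '[[[0,0,-0.02,0,0,0,1],[0,0,-0.012,0,0,0,1],[0,0,-0.008,0,0,0,1],[0,0,0,0,0,0,1]]]' 60
```

```text
time: 20.1
tcp_pos: [0.5508, -0.2857, 0.066]
eef_rot: [[0.003, 0.003, 1.0], [-0.002, 1.0, -0.003], [-1.0, -0.002, 0.003]]
force: [-4.5, 2.6, 7.5]
width: 0.0003
```

```bash
python3 -m crank '[[[0,0,0.12,0,0,0,1],[0,0,0.12,0,0,0,1],[-0.075,-0.12,0,0,0,0,1],[-0.075,-0.135,0,0,0,0,1],[0,0,0,0,0,0,1],[0,0,0,0,0,0,1]]]' 60
python3 - <<'E'
from h import *
c=np.clip(grab('scene',3)[160:240,80:190]*1.7,0,255)
cv2.imwrite('pics/c8.png',cv2.resize(c[:,:,::-1].astype(np.uint8),(550,400),interpolation=cv2.INTER_CUBIC))
print(proj('scene',[[.528,-.387,.106],[.528,-.357,.106],[.528,-.417,.106]])*5-[400,800])
E
```

```text
time: 20.85
tcp_pos: [0.4888, -0.3899, 0.1639]
eef_rot: [[0.002, 0.002, 1.0], [-0.003, 1.0, -0.002], [-1.0, -0.003, 0.002]]
force: [0.3, 0.3, -0.1]
width: 0.0
[[182.78977566 143.75596459]
 [236.0987423  141.75034331]
 [129.32472685 145.76745808]]
```

View pics/c8.png

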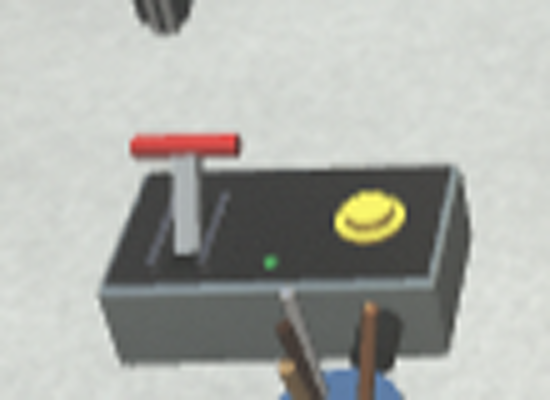

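The lever has dropped: its bar is at (185,146), where I predicted. Now I'll raise it along its arc.

```bash
python3 -m crank '[[[0,0.006,-0.1,0,0,0,1],[0,0,-0.07,0,0,0,1],[0,0,0,0,0,0,1],[0.035,0,0,0,0,0,1],[0,0,0,0,0,0,1]]]' 60
```

```text
time: 21.62
tcp_pos: [0.5076, -0.3842, 0.0974]
eef_rot: [[0.005, -0.005, 1.0], [-0.005, 1.0, 0.005], [-1.0, -0.005, 0.005]]
force: [-0.2, -0.2, 0.2]
width: 0.0001
```

```bash
python3 -m crank '[[[0.02,0,0.005,0,0,0,1],[0.02,0,0.01,0,0,0,1],[0.02,0,0.01,0,0,0,1],[0.02,0,0.008,0,0,0,1],[0.02,0,0.005,0,0,0,1],[0.02,0,0.003,0,0,0,1],[0.02,0,0,0,0,0,1]]]' 60
```

```text
time: 22.5
tcp_pos: [0.5663, -0.3847, 0.1167]
eef_rot: [[0.003, -0.004, 1.0], [-0.006, 1.0, 0.004], [-1.0, -0.006, 0.003]]
force: [-41.9, 3.1, 15.9]
width: 0.0001
```

```bash
python3 -m crank '[[[-0.05,0,0,0,0,0,1],[-0.05,0,0,0,0,0,1],[0,0,0.1,0,0,0,1],[0,0,0.12,0,0,0,1],[0,0,0,0,0,0,0]]]' 60
python3 - <<'E'
from h import *
c=np.clip(grab('scene',3)[160:240,80:190]*1.7,0,255)
cv2.imwrite('pics/c9.png',cv2.resize(c[:,:,::-1].astype(np.uint8),(550,400),interpolation=cv2.INTER_CUBIC))
E
```

```text
time: 23.12
tcp_pos: [0.5257, -0.3846, 0.2059]
eef_rot: [[0.0, -0.004, 1.0], [-0.005, 1.0, 0.004], [-1.0, -0.005, 0.0]]
force: [0.1, -0.6, -0.6]
width: 0.017
```

View pics/c9.png

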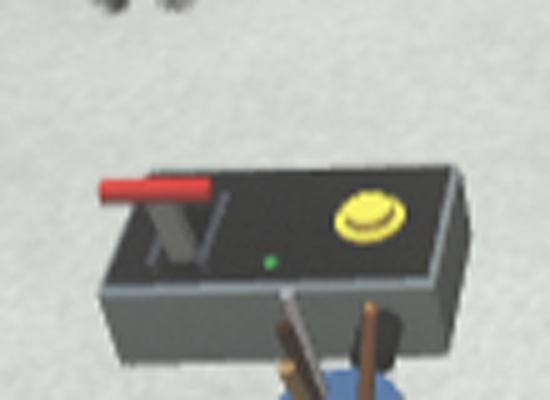

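The lever is fully up again, with its bar at (155,190) as at the start. I'll re-measure the samples before gripping.

Run:
```python
from m import *
a={'top':grab('top',4)};np.savez('c.npz',**a)
fit_samples(a,{'g':(.5437,.3692,2.79),'b':(.4442,.3816,.19),'y':(.4115,.2548,2.78)})
c=np.clip((a['top'][170:260,125:215]-40)*2.3,0,255);cv2.imwrite('pics/c10.png',cv2.resize(c[:,:,::-1].astype(np.uint8),(540,540),interpolation=cv2.INTER_CUBIC))
for k,q in {'g':(.5437,.3692,2.79),'b':(.4442,.3816,.19),'y':(.4115,.2548,2.78)}.items(): print(k,((proj('top',box((.066,.04,.016),q[:2],q[2],0))[1::2]-[125,170])*6).round().tolist())
```

```text
g top [0.5449 0.3688 2.7762] yawdeg 159.1 cost 0.055 259
b top [0.4444 0.382  0.2039] yawdeg 11.7 cost 0.137 233
y top [0.4116 0.255  2.7504] yawdeg 157.6 cost 0.063 302
g [[234.0, 80.0], [299.0, 106.0], [185.0, 188.0], [251.0, 214.0]]
b [[251.0, 377.0], [178.0, 389.0], [236.0, 259.0], [164.0, 271.0]]
y [[426.0, 320.0], [492.0, 347.0], [377.0, 431.0], [444.0, 459.0]]
```

View pics/c10.png

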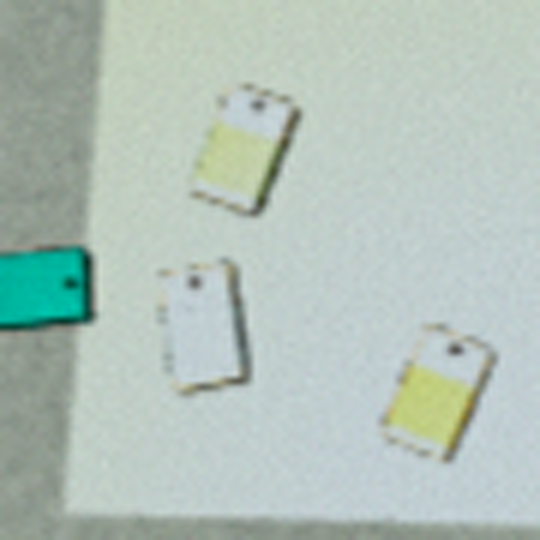

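All three samples are where they were: yellow at (437,390), green at (245,148), blue at (205,325). Going for yellow first.

```bash
python3 -m crank '[[[-0.026,0.141,0.01,0,0,-0.06,0],[-0.026,0.141,0,0,0,-0.06,0],[-0.026,0.141,0,0,0,-0.06,0],[-0.026,0.141,0,0,0,-0.06,0],[-0.026,0.141,0,0,0,-0.06,0],[-0.026,0.141,0,0,0,-0.06,0],[-0.026,0.141,0,0,0,0,0],[-0.026,0.141,0,0,0,0,0],[-0.026,0.141,-0.02,0,0,0,0],[-0.026,0.141,-0.04,0,0,0,0],[-0.026,0.141,-0.06,0,0,0,0],[0,0,-0.08,0,0,0,0],[0,0,0,0,0,0,0]]]' 60
```

```text
time: 25.1
tcp_pos: [0.4013, 0.2547, 0.1182]
eef_rot: [[-0.008, 0.376, 0.926], [0.006, 0.926, -0.376], [-1.0, 0.002, -0.01]]
force: [0.0, -0.3, -0.2]
width: 0.0856
```

```bash
python3 -m crank '[[[0.026,0,-0.1,0,-0.008,0,0],[0,0,-0.1,0,0,0,0],[0,0,-0.06,0,0,0,0],[0,0,0,0,0,0,0],[0,0,0,0,0,0,0]]]' 60
```

```text
time: 25.72
tcp_pos: [0.4164, 0.2542, 0.0182]
eef_rot: [[0.008, 0.38, 0.925], [0.01, 0.925, -0.38], [-1.0, 0.012, 0.003]]
force: [-0.5, 0.5, -0.0]
width: 0.0853
```

```bash
python3 -m crank '[[[-0.012,0.001,-0.028,0,0.008,0,0],[0,0,-0.01,0,0,0,0],[0,0,0,0,0,0,0.3],[0,0,0,0,0,0,0.4],[0,0,0,0,0,0,0.4]]]' 60
```

```text
time: 26.35
tcp_pos: [0.4125, 0.2551, 0.0047]
eef_rot: [[0.002, 0.38, 0.925], [0.011, 0.925, -0.38], [-1.0, 0.011, -0.002]]
force: [0.1, 0.1, 0.9]
width: 0.0511
```

```bash
python3 -m crank '[[[0,0,-0.006,-0.01,0,0,0.5],[0,0,0,0,0,0,1],[0,0,0,0,0,0,1],[0,0,0,0,0,0,1],[0,0,0,0,0,0,1],[0,0,0,0,0,0,1]]]' 60
```

```text
time: 27.1
tcp_pos: [0.4128, 0.2552, 0.0025]
eef_rot: [[0.003, 0.38, 0.925], [-0.0, 0.925, -0.38], [-1.0, 0.001, 0.003]]
force: [-0.9, -0.0, 2.4]
width: 0.0386
```

```bash
python3 -m crank '[[[0,0,0.1,0,0,0,1],[0,0,0.12,0,0,0,1],[0,0,0.12,0,0,0,1],[0.075,-0.113,0.03,0,0,0.085,1],[0.075,-0.113,0,0,0,0.085,1],[0.075,-0.113,0,0,0,0.085,1],[0.075,-0.113,0,0,0,0.085,1],[0.075,-0.113,0,0,0,0.085,1],[0,0,0,0,0,0,1],[0,0,0,0,0,0,1]]]' 60
```

```text
time: 28.35
tcp_pos: [0.5644, 0.0213, 0.1532]
eef_rot: [[0.001, -0.071, 0.997], [-0.001, 0.997, 0.071], [-1.0, -0.001, 0.001]]
force: [-0.3, -0.1, -0.4]
width: 0.0386
```

```bash
python3 -m crank '[[[0.009,0.004,-0.09,0,0,-0.015,1],[0,0,-0.075,0,0,0,1],[0,0,-0.02,0,0,0,1],[0,0,0,0,0,0,1],[0,0,0,0,0,0,1]]]' 60
```

```text
time: 28.98
tcp_pos: [0.5675, 0.0267, 0.0798]
eef_rot: [[0.004, -0.058, 0.998], [-0.001, 0.998, 0.058], [-1.0, -0.001, 0.004]]
force: [-0.2, 0.4, -0.5]
width: 0.0382
```

```bash
python3 -m crank '[[[0.001,-0.009,-0.010,0,0.004,0,1],[0,0,-0.006,0,0,0,1],[0,0,0,0,0,0,1]]]' 60
```

```text
time: 29.35
tcp_pos: [0.5686, 0.0228, 0.0748]
eef_rot: [[0.002, -0.058, 0.998], [-0.001, 0.998, 0.058], [-1.0, -0.001, 0.002]]
force: [0.7, -0.2, -0.7]
width: 0.0386
```

```bash
python3 -m crank '[[[-0.001,0,-0.006,0,0,0,1],[0,0,0,0,0,0,1],[0,0,0,0,0,0,0.4],[0,0,0,0,0,0,0.2],[0,0,0,0,0,0,0],[0,0,0,0,0,0,0],[0,0,0,0,0,0,0],[0,0,0.12,0,0,0,0],[0,0,0.12,0,0,0,0],[0,0,0,0,0,0,0]]]' 60
```

```text
time: 30.6
tcp_pos: [0.5679, 0.0228, 0.1708]
eef_rot: [[0.002, -0.058, 0.998], [-0.001, 0.998, 0.058], [-1.0, -0.001, 0.002]]
force: [0.6, 0.5, -0.4]
width: 0.085
```

```bash
python3 - <<'E'
from m import *
a={'top':grab('top',3)}
fit_samples(a,{'g':(.5443,.369,2.785),'b':(.4443,.382,.2)})
E
python3 -m crank '[[[-0.01,0.139,0,0,0,-0.067,0],[-0.01,0.139,0,0,0,-0.067,0],[-0.01,0.139,0,0,0,-0.067,0],[-0.01,0.139,0,0,0,-0.067,0],[-0.01,0.139,0,0,0,-0.067,0],[-0.01,0.139,0,0,0,-0.067,0],[0,0,-0.1,0,0,0,0],[0,0,0,0,0,0,0],[0,0,0,0,0,0,0]]]' 60
```

```text
g top [0.5442 0.3697 2.8053] yawdeg 160.7 cost 0.037 275
b top [0.4445 0.3818 0.1828] yawdeg 10.5 cost 0.13 235
time: 31.88
tcp_pos: [0.5364, 0.365, 0.1135]
eef_rot: [[-0.022, 0.371, 0.929], [-0.002, 0.929, -0.371], [-1.0, -0.01, -0.019]]
force: [-0.2, -0.3, 0.4]
width: 0.0853
```

```bash
python3 -m crank '[[[0.02,0.0105,-0.1,0.004,-0.02,0.027,0],[0,0,-0.1,0,0,0,0],[0,0,-0.04,0,0,0,0],[0,0,0,0,0,0,0],[0,0,0,0,0,0,0]]]' 60
```

```text
time: 32.5
tcp_pos: [0.5488, 0.3685, 0.0235]
eef_rot: [[0.009, 0.347, 0.938], [0.007, 0.938, -0.347], [-1.0, 0.009, 0.006]]
force: [-0.3, 0.2, 0.5]
width: 0.085
```

```bash
python3 -m crank '[[[-0.011,0.002,-0.035,-0.007,0.009,0,0],[0,0,-0.014,0,0,0,0],[0,0,0,0,0,0,0.3],[0,0,0,0,0,0,0.4],[0,0,0,0,0,0,0.4]]]' 60
```

```text
time: 33.12
tcp_pos: [0.545, 0.37, 0.0052]
eef_rot: [[0.002, 0.347, 0.938], [0.001, 0.938, -0.347], [-1.0, 0.001, 0.001]]
force: [0.4, -0.6, 0.1]
width: 0.0513
```

```bash
python3 -m crank '[[[0,0,-0.008,0,0,0,0.5],[0,0,0,0,0,0,1],[0,0,0,0,0,0,1],[0,0,0,0,0,0,1],[0,0,0,0,0,0,1],[0,0,0,0,0,0,1]]]' 60
```

```text
time: 33.88
tcp_pos: [0.5452, 0.3701, 0.0022]
eef_rot: [[0.002, 0.347, 0.938], [0.001, 0.938, -0.347], [-1.0, 0.002, 0.002]]
force: [-0.3, 0.1, 0.1]
width: 0.0381
```

```bash
python3 -m crank '[[[0,0,0.12,0,0,0,1],[0,0,0.12,0,0,0,1],[0,0,0.12,0,0,0,1],[0.009,-0.142,0.02,0,0,0.049,1],[0.009,-0.142,0,0,0,0.049,1],[0.009,-0.142,0,0,0,0.049,1],[0.009,-0.142,0,0,0,0.049,1],[0.009,-0.142,0,0,0,0.049,1],[0.009,-0.142,0,0,0,0.049,1],[0.009,-0.142,0,0,0,0.049,1],[0.009,-0.142,0,0,0,0.049,1],[0,0,0,0,0,0,1],[0,0,0,0,0,0,1]]]' 60
```

```text
time: 35.5
tcp_pos: [0.5703, -0.0992, 0.157]
eef_rot: [[0.001, -0.071, 0.997], [-0.001, 0.997, 0.071], [-1.0, -0.001, 0.001]]
force: [-0.1, -0.0, -0.7]
width: 0.0385
```

```bash
python3 -m crank '[[[0.0105,0.003,-0.09,0,0,-0.014,1],[0,0,-0.075,0,0,0,1],[0,0,-0.025,0,0,0,1],[0,0,0,0,0,0,1],[0,0,0,0,0,0,1]]]' 60
```

```text
time: 36.12
tcp_pos: [0.5757, -0.0936, 0.0815]
eef_rot: [[0.005, -0.06, 0.998], [-0.001, 0.998, 0.06], [-1.0, -0.001, 0.004]]
force: [1.0, -1.1, -0.9]
width: 0.0386
```

```bash
python3 -m crank '[[[-0.002,-0.009,-0.014,0,0.004,0,1],[0,0,-0.006,0,0,0,1],[0,0,0,0,0,0,1]]]' 60
```

```text
time: 36.5
tcp_pos: [0.5755, -0.0976, 0.0747]
eef_rot: [[0.003, -0.06, 0.998], [-0.002, 0.998, 0.06], [-1.0, -0.002, 0.002]]
force: [0.2, -0.1, -0.8]
width: 0.0385
```

```bash
python3 -m crank '[[[-0.002,0.001,-0.006,0,0,0,1],[0,0,0,0,0,0,1],[0,0,0,0,0,0,0.4],[0,0,0,0,0,0,0.2],[0,0,0,0,0,0,0],[0,0,0,0,0,0,0],[0,0,0,0,0,0,0],[0,0,0.12,0,0,0,0],[0,0,0.12,0,0,0,0],[0,0,0,0,0,0,0]]]' 60
python3 - <<'E'
from m import *
a={'top':grab('top',3)}
fit_samples(a,{'b':(.4443,.382,.19)})
E
```

```text
time: 37.75
tcp_pos: [0.5743, -0.0972, 0.1709]
eef_rot: [[0.002, -0.06, 0.998], [-0.002, 0.998, 0.06], [-1.0, -0.002, 0.002]]
force: [0.1, 0.1, -0.2]
width: 0.0857
b top [0.4443 0.3821 0.1887] yawdeg 10.8 cost 0.137 233
```

```bash
python3 -m crank '[[[-0.036,0.131,0,0,0,0.014,0],[-0.036,0.131,0,0,0,0.014,0],[-0.036,0.131,0,0,0,0.014,0],[-0.036,0.131,0,0,0,0.014,0],[-0.036,0.131,0,0,0,0.014,0],[-0.036,0.131,0,0,0,0.014,0],[-0.036,0.131,0,0,0,0.014,0],[-0.036,0.131,0,0,0,0.014,0],[-0.036,0.131,0,0,0,0.014,0],[0,0,-0.1,0,0,0,0],[0,0,0,0,0,0,0],[0,0,0,0,0,0,0]]]' 60
```

```text
time: 39.4
tcp_pos: [0.4313, 0.3871, 0.1105]
eef_rot: [[-0.026, -0.193, 0.981], [-0.009, 0.981, 0.193], [-1.0, -0.004, -0.027]]
force: [0.1, 0.4, 0.9]
width: 0.0856
```

```bash
python3 -m crank '[[[0.028,-0.0125,-0.1,0.009,-0.025,0,0],[0,0,-0.1,0,0,0,0],[0,0,-0.04,0,0,0,0],[0,0,0,0,0,0,0],[0,0,0,0,0,0,0]]]' 60
```

```text
time: 40.02
tcp_pos: [0.447, 0.3819, 0.0195]
eef_rot: [[0.008, -0.19, 0.982], [0.007, 0.982, 0.19], [-1.0, 0.005, 0.009]]
force: [-0.6, 0.5, 0.2]
width: 0.0855
```

```bash
python3 -m crank '[[[-0.007,0,-0.03,-0.007,0.008,0,0],[0,0,-0.012,0,0,0,0],[0,0,0,0,0,0,0.3],[0,0,0,0,0,0,0.4],[0,0,0,0,0,0,0.4]]]' 60
```

```text
time: 40.65
tcp_pos: [0.4448, 0.3828, 0.004]
eef_rot: [[0.002, -0.19, 0.982], [0.001, 0.982, 0.19], [-1.0, 0.0, 0.002]]
force: [0.5, -0.5, 0.1]
width: 0.0512
```

```bash
python3 -m crank '[[[0,0,-0.005,0,0,0,0.5],[0,0,0,0,0,0,1],[0,0,0,0,0,0,1],[0,0,0,0,0,0,1],[0,0,0,0,0,0,1],[0,0,0,0,0,0,1]]]' 60
```

```text
time: 41.4
tcp_pos: [0.445, 0.3831, 0.0024]
eef_rot: [[0.003, -0.19, 0.982], [0.001, 0.982, 0.19], [-1.0, 0.001, 0.003]]
force: [-0.3, 0.5, 0.8]
width: 0.0386
```

```bash
python3 -m crank '[[[0,0,0.12,0,0,0,1],[0,0,0.12,0,0,0,1],[0,0,0.12,0,0,0,1],[0.071,-0.109,0.04,0,0,-0.016,1],[0.071,-0.109,0,0,0,-0.016,1],[0.071,-0.109,0,0,0,-0.016,1],[0.071,-0.109,0,0,0,-0.016,1],[0.071,-0.109,0,0,0,-0.016,1],[0.071,-0.109,0,0,0,-0.016,1],[0.071,-0.109,0,0,0,-0.016,1],[0.071,-0.109,0,0,0,-0.016,1],[0,0,0,0,0,0,1],[0,0,0,0,0,0,1]]]' 60
```

```text
time: 43.02
tcp_pos: [0.6746, 0.0202, 0.1633]
eef_rot: [[-0.004, -0.054, 0.999], [-0.002, 0.999, 0.054], [-1.0, -0.002, -0.004]]
force: [-0.2, 0.1, -1.1]
width: 0.0388
```

```bash
python3 -m crank '[[[0.004,0.016,-0.09,0,-0.004,0,1],[0,0,-0.08,0,0,0,1],[0,0,-0.03,0,0,0,1],[0,0,0,0,0,0,1],[0,0,0,0,0,0,1]]]' 60
```

```text
time: 43.65
tcp_pos: [0.6756, 0.0308, 0.0841]
eef_rot: [[0.003, -0.059, 0.998], [-0.002, 0.998, 0.059], [-1.0, -0.002, 0.003]]
force: [0.5, -0.8, -0.7]
width: 0.0389
```

```bash
python3 -m crank '[[[0.003,-0.004,-0.020,0,0.003,0,1],[0,0,-0.008,0,0,0,1],[0,0,0,0,0,0,1]]]' 60
```

```text
time: 44.02
tcp_pos: [0.6776, 0.029, 0.0741]
eef_rot: [[0.003, -0.059, 0.998], [-0.002, 0.998, 0.059], [-1.0, -0.002, 0.003]]
force: [-0.3, 0.9, -0.3]
width: 0.0384
```

Release, retreat clear of everything, and check.

```bash
python3 -m crank '[[[-0.001,0,-0.005,0,0,0,1],[0,0,0,0,0,0,1],[0,0,0,0,0,0,0.4],[0,0,0,0,0,0,0.2],[0,0,0,0,0,0,0],[0,0,0,0,0,0,0],[0,0,0,0,0,0,0],[0,0,0.12,0,0,0,0],[0,0,0.12,0,0,0,0],[0,0,0.12,0,0,0,0],[-0.13,0.08,0,0,0,0,0],[-0.13,0.08,0,0,0,0,0],[-0.13,0.08,0,0,0,0,0],[-0.13,0.08,0,0,0,0,0],[-0.13,0.08,0,0,0,0,0],[-0.05,0.1,0,0,0,0,0],[0,0.1,0,0,0,0,0],[0,0,0,0,0,0,0]]]' 60
python3 - <<'E'
from h import *
a={n:grab(n,3) for n in M};np.savez('d.npz',**a)
cr={'scene':a['scene'][150:270,85:325],'top':a['top'][130:260,140:420]}
cv2.imwrite('pics/c11.png',cv2.resize(np.clip(cr['scene']*1.5,0,255)[:,:,::-1].astype(np.uint8),(800,400),interpolation=cv2.INTER_CUBIC))
c=np.clip(a['top'][135:260,225:335]*1.8,0,255);cv2.imwrite('pics/c12.png',cv2.resize(c[:,:,::-1].astype(np.uint8),(528,600),interpolation=cv2.INTER_CUBIC))
for g in[(.6764,.0293),(.5666,.0225),(.5741,-.0973)]:
  print([(((proj(n,box((.066,.04,.016),g,.058,.07))[1::2])-o)*f).round().tolist() for n,o,f in(('scene',[85,150],800/240),('top',[225,135],4.8))])
E
```

```text
time: 46.28
tcp_pos: [0.3883, 0.2739, 0.2226]
eef_rot: [[0.01, -0.058, 0.998], [0.001, 0.998, 0.058], [-1.0, 0.0, 0.01]]
force: [-0.3, -0.5, -0.1]
width: 0.0856
[[[572.0, 219.0], [620.0, 215.0], [582.0, 276.0], [632.0, 271.0]], [[240.0, 131.0], [180.0, 133.0], [236.0, 37.0], [177.0, 39.0]]]
[[[557.0, 135.0], [602.0, 131.0], [565.0, 184.0], [613.0, 180.0]], [[247.0, 292.0], [187.0, 294.0], [243.0, 195.0], [183.0, 197.0]]]
[[[420.0, 146.0], [466.0, 142.0], [422.0, 195.0], [470.0, 192.0]], [[429.0, 286.0], [369.0, 287.0], [423.0, 188.0], [363.0, 190.0]]]
```

View pics/c11.png

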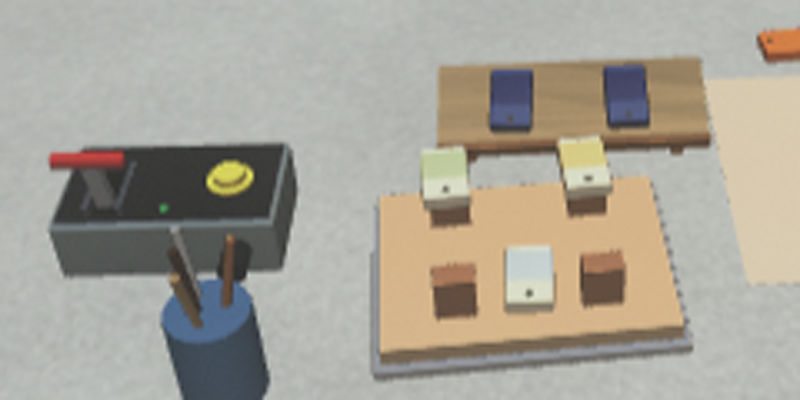

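View pics/c12.png

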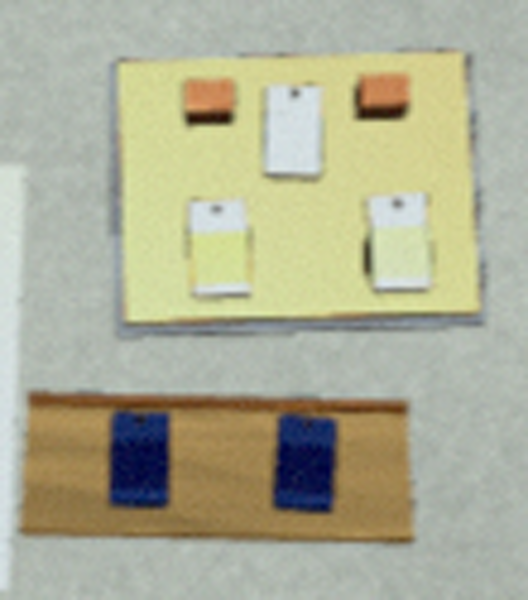

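The final look caught a problem: the pale-blue tile was knocked off its plinth after release. It now lies on the hearth floor between the plinths, at about (293,131) in the top crop and (530,275) in the scene crop. The yellow, green and both fired tiles are in place, and the lever is up. I'll locate the blue tile and re-place it.

Run:
```python
from m import *
a=dict(np.load('d.npz'))
for z in(.03,.046,.06,.086): print(z,ray('top',285.6,161.9,z).round(4),ray('scene',243.7,228.5,z).round(4))
H=hsv(a['top']);m=((H[...,1]<45)|(H[...,0]>60)).astype(np.uint8)
mm=np.zeros_like(m);mm[150:174,278:294]=m[150:174,278:294]
for z in(.03,.07):
  q,f=fit({'top':blob(mm,(286,162),13)},(.066,.04,.016),(.66,-.03,.03),z);print(z,q.round(4),round(f,3))
  for n in M: print(proj(n,box((.066,.04,.016),q[:2],q[2],z))[1::2].round(1).tolist())
```

```text
0.03 [ 0.6628 -0.0303  0.03  ] [ 0.6348 -0.0286  0.03  ]
0.046 [ 0.6582 -0.0293  0.046 ] [ 0.6512 -0.0287  0.046 ]
0.06 [ 0.6543 -0.0284  0.06  ] [ 0.6656 -0.0288  0.06  ]
0.086 [ 0.6469 -0.0267  0.086 ] [ 0.6923 -0.029   0.086 ]
0.03 [ 0.6614 -0.0295  0.0117] 0.026
[[235.9, 223.2], [250.1, 222.5], [236.6, 240.2], [251.5, 239.4]]
[[291.7, 170.7], [279.6, 170.5], [291.7, 151.5], [279.7, 151.4]]
0.07 [ 0.6501 -0.027   0.0043] 0.06
[[236.3, 209.8], [250.8, 209.1], [236.8, 226.4], [252.0, 225.7]]
[[291.9, 171.0], [279.4, 170.7], [292.0, 151.2], [279.6, 151.0]]
```

```bash
python3 -m crank '[[[0.067,-0.075,-0.01,0,0,-0.154,0],[0.067,-0.075,-0.01,0,0,-0.154,0],[0.067,-0.075,-0.01,0,0,-0.154,0],[0.067,-0.075,-0.01,0,0,-0.154,0],[0.067,-0.075,-0.01,0,0,-0.154,0],[0.067,-0.075,-0.01,0,0,-0.154,0],[0.067,-0.075,-0.01,0,0,-0.154,0],[0.067,-0.075,-0.01,0,0,-0.154,0],[0.067,-0.075,-0.01,0,0,-0.154,0],[0.067,-0.075,-0.01,0,0,-0.154,0],[0,0,0,0,0,0,0],[0,0,0,0,0,0,0]]]' 60
```

```text
time: 48.08
tcp_pos: [0.664, -0.0485, 0.1807]
eef_rot: [[-0.001, 0.999, -0.052], [-0.011, -0.052, -0.999], [-1.0, -0.001, 0.011]]
force: [0.2, 0.5, -0.2]
width: 0.0852
```

```bash
python3 -m crank '[[[-0.01,0.046,-0.05,0.01,0,0.061,0],[0,0,-0.1,0,0,0,0],[0,0,-0.1,0,0,0,0],[0,0,-0.03,0,0,0,0],[0,0,0,0,0,0,0],[0,0,0,0,0,0,0]]]' 60
```

```text
time: 48.82
tcp_pos: [0.6593, -0.027, 0.0716]
eef_rot: [[0.006, 1.0, 0.022], [-0.001, 0.022, -1.0], [-1.0, 0.006, 0.001]]
force: [0.6, -0.1, 0.2]
width: 0.0852
```

```bash
python3 -m crank '[[[0.002,-0.006,-0.06,0,0.006,-0.01,0],[0,0,-0.04,0,0,0,0],[0,0,0,0,0,0,0],[0,0,0,0,0,0,0]]]' 60
```

```text
time: 49.32
tcp_pos: [0.6608, -0.0298, 0.0307]
eef_rot: [[0.002, 1.0, 0.011], [-0.001, 0.011, -1.0], [-1.0, 0.001, 0.001]]
force: [0.3, -0.6, -0.2]
width: 0.0855
```

```bash
python3 -m crank '[[[0,0,-0.009,0,0,0,0],[0,0,0,0,0,0,0.1],[0,0,0,0,0,0,0.2],[0,0,0,0,0,0,0.4],[0,0,0,0,0,0,0.4],[0,0,0,0,0,0,0.4],[0,0,0,0,0,0,0.4]]]' 60
```

```text
time: 50.2
tcp_pos: [0.6614, -0.0298, 0.0285]
eef_rot: [[0.004, 1.0, 0.011], [-0.001, 0.011, -1.0], [-1.0, 0.004, 0.001]]
force: [0.5, 0.1, 0.0]
width: 0.0645
```

```bash
python3 -m crank '[[[0,0,0.1,0,0,0,1],[0,0,0.1,0,0,0,1],[0,0,0.02,0,0,0,1],[0.019,0.073,0,0,0,0.022,1],[0.019,0.073,0,0,0,0.022,1],[0,0,0,0,0,0,1],[0,0,0,0,0,0,1]]]' 60
```

```text
time: 51.08
tcp_pos: [0.6746, 0.0294, 0.1128]
eef_rot: [[-0.004, 0.998, 0.057], [-0.001, 0.057, -0.998], [-1.0, -0.004, 0.001]]
force: [0.6, 0.7, -0.0]
width: 0.0639
```

```bash
python3 -m crank '[[[0.004,0,-0.06,0,-0.004,0,1],[0,0,-0.034,0,0,0,1],[0,0,0,0,0,0,1],[0,0,0,0,0,0,1]]]' 60
```

```text
time: 51.58
tcp_pos: [0.6757, 0.0269, 0.0737]
eef_rot: [[-0.001, 0.999, 0.054], [-0.001, 0.054, -0.999], [-1.0, -0.001, 0.001]]
force: [0.7, -0.2, -1.0]
width: 0.0642
```

```bash
python3 -m crank '[[[0.002,0.006,-0.009,0,0,0.003,1],[0,0,-0.003,0,0,0,1],[0,0,0,0,0,0,1]]]' 60
```

```text
time: 51.95
tcp_pos: [0.6771, 0.0294, 0.0701]
eef_rot: [[0.001, 0.998, 0.058], [-0.001, 0.058, -0.998], [-1.0, 0.001, 0.001]]
force: [0.6, 0.4, -1.6]
width: 0.0646
```

```bash
python3 -m crank '[[[-0.001,0,-0.004,0,0,0,1],[0,0,0,0,0,0,1],[0,0,0,0,0,0,0.3],[0,0,0,0,0,0,0.1],[0,0,0,0,0,0,0],[0,0,0,0,0,0,0],[0,0,0,0,0,0,0],[0,0,0.1,0,0,0,0],[0,0,0.12,0,0,0,0],[0,0,0.12,0,0,0,0],[-0.13,0.08,0,0,0,0,0],[-0.13,0.08,0,0,0,0,0],[-0.13,0.08,0,0,0,0,0],[-0.13,0.08,0,0,0,0,0],[-0.13,0.08,0,0,0,0,0],[-0.05,0.1,0,0,0,0,0],[0,0.1,0,0,0,0,0],[0,0,0,0,0,0,0],[0,0,0,0,0,0,0]]]' 60
python3 - <<'E'
from h import *
a={n:grab(n,3) for n in M};np.savez('e.npz',**a)
s=cv2.resize(np.clip(a['scene'][150:270,85:325]*1.5,0,255)[:,:,::-1].astype(np.uint8),(800,400),interpolation=cv2.INTER_CUBIC)
cv2.imwrite('pics/c13.png',s)
c=np.clip(a['top'][135:260,225:335]*1.8,0,255);cv2.imwrite('pics/c14.png',cv2.resize(c[:,:,::-1].astype(np.uint8),(528,600),interpolation=cv2.INTER_CUBIC))
E
```

```text
time: 54.32
tcp_pos: [0.3878, 0.2741, 0.2109]
eef_rot: [[0.009, 0.998, 0.057], [0.002, 0.057, -0.998], [-1.0, 0.009, -0.001]]
force: [-0.0, -0.6, -0.9]
width: 0.0855
```

View pics/c13.png

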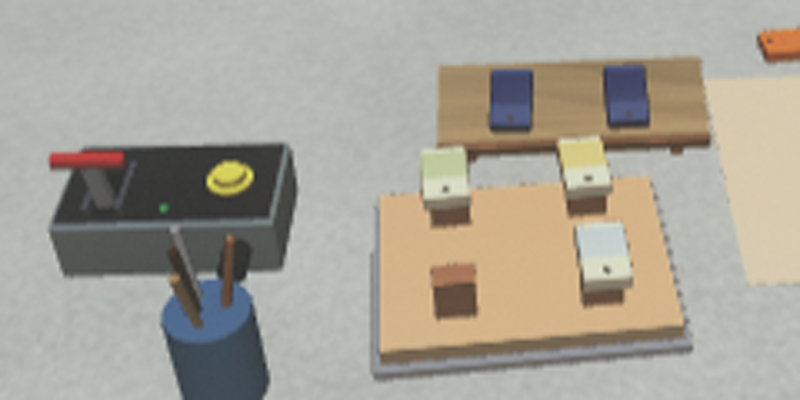

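View pics/c14.png

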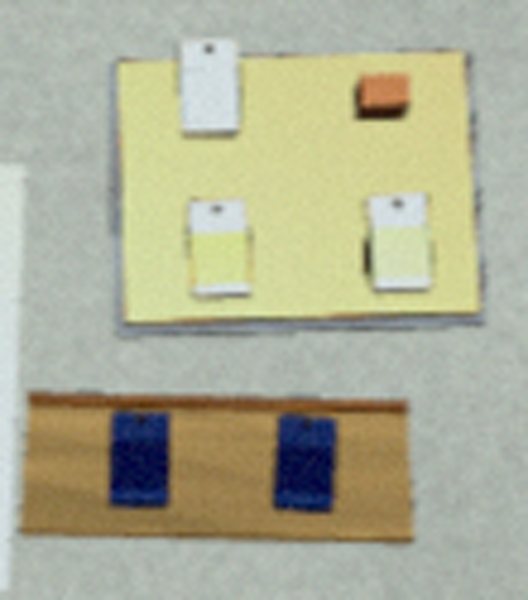

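Run:
```python
from m import *
a=dict(np.load('e.npz'))
H=hsv(a['top']);I=a['top']
for k,g in {'blue':(.6764,.0293),'yel':(.5666,.0225),'grn':(.5741,-.0973)}.items():
  # white-ish ends of tile: low saturation; hull of these spans tile top + end face
  m=(H[...,1]<38)|((H[...,0]>34)&(H[...,1]<62)&(H[...,2]>100))
  if k=='blue': m=(H[...,1]<40)&(I.min(2)>95)
  c=proj('top',[[*g,.08]])[0];q,f=fit({'top':blob(m.astype(np.uint8),c,12)},(.066,.04,.016),(*g,.058),.07);print(k,q.round(4),round(f,3),'dev mm',((q[:2]-g)*1000).round(1))
```

```text
blue [0.6854 0.037  0.5382] 0.439 dev mm [9.  7.7]
yel [0.5677 0.0214 0.0652] 0.034 dev mm [ 1.1 -1.1]
grn [ 0.5744 -0.1002  0.0455] 0.035 dev mm [ 0.3 -2.9]
```

```bash
python3 -c "
from cell import env,readout
print(env.job_done(), readout.read_state()['time'])"
```

```text
the job is handed in; nothing more can be done
the job is handed in; nothing more can be done
```

I did the whole job in the order you gave and handed it in at about 54 s robot time.

- **Unloading:** both fired tiles came off the hearth first and lie flat on the sloped rack.
- **Trip unit:** pressing the test button dropped the lever. I pushed it back up along its arc and it stands fully up. At the stop the wrist briefly read about 42 N along the push, taken by the closed fingertips on the bar. That is just over the 40 N limit for the arm or gripper body, and I can't confirm it doesn't count.
- **Loading:** three cream samples were present (yellow, green and blue bands), and each lies flat across its own plinth. I left the rabbit, pot, jar and look-alikes alone.
- **Mended:** after its first placing, the blue-band sample was found on the hearth floor between the plinths. I couldn't tell whether it was the announced knock or my retreat. I picked it up and set it back on its plinth.

**Last checks:** the last pictures show the lever up, both fired tiles on the rack and all three samples on their plinths. The yellow-band sample measured about 1.5 mm off centre and the green-band sample about 3 mm. The automatic fit failed on the blue-band sample because its mask ran into the table, so I judged that one by eye; its corners were within about 2 mm of where they should be.

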